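Load a circuit board into a bench tester's push-push tray

ROBOT

A 6-joint arm with a two-finger parallel gripper is mounted at the origin on the work surface. World frame = base frame: x ahead of the robot, y to its left, z up, the work surface at z = 0. Lengths are in m, angles in rad, forces in N, time in s.
With the tool pointing down it reaches from about 0.35 to 0.975 m from the base axis. Payload 7.1 kg.
Tool frame: the origin (TCP) lies between the finger pads; the fingertips stand 17 mm ahead of it and the grasp point (between the pads) lies 2 mm behind it; z points along the fingers, x is the direction in which the jaws open and shut, and the axes are right-handed (so a half turn about z gives the same grasp; the last joint's range is limited). The gripper opens to 88 mm and grips with 3 to 60 N. Pads are 20 mm wide; open, the fingers measure 115 mm over their backs; the gripper's body (75 mm by 178 mm) begins 61 mm behind the grasp point.
Start: joints at [-1.232, 0.423, 1.63, -0, 1.089, -0.019], TCP at [0.219, -0.585, 0.24] pointing down, gripper open.
Joint ranges: [-3, 3], [-0.9, 2.11], [0.09, 2.58], [-1.31, 4.45], [0.11, 2.69], [-2.54, 2.54]. Speed limits (rad/s): [2.39, 2.39, 3.01, 3.14, 3.14, 3.14].

INTERFACE

Orientations are given as a unit quaternion [w, x, y, z].
In Python, from station import read_state, optics, order, finder gives the robot as it stands.
- The arm moves only by the tool play_rows, never from a script. Its argument "commands" is a list of rows, each a list of 7 numbers: the shift along the world's x, y, z in mm, then the turn, a rotation vector about the world's x, y, z in rad, then the opening in per cent of the stroke, from 0 (shut) to 100 (fully open). A call has 1 to 12 rows; each row shifts and turns the commanded pose from where the row before left it; what a row does not reach is not made up. A row lasts 1/8 s, in which the tool goes at most 62.5 mm and 10.7 degrees, less where a joint would pass 70% of its speed; a pose out of reach is approached as far as the arm can. A call with a gripper value outside its range is refused whole. The fingers move at their own pace and stop on an object; the grip force is fixed at half the most. Time passes only in rows, so rows that do not move let the fingers close. It gives the time, the measured TCP pose, the force and the opening at its end, in the units of the state.
- read_state(): the state, without advancing time (a new reading comes with each control period).
- optics.camera(name): name is "side" or "top"; returns a dict with "color" (400x640x3 uint8, blue, green, red), "range_z" (400x640 float32, m along the optical axis (not along the pixel's ray), 0 where there is no reading), "vertical_fov" (degrees; the focal length in pixels is half the picture's height over the tangent of half this angle, whatever the lens; pixels are square), "cx", "cy" (the principal point, pixels), "distortion" ([k1, k2, p1, p2, k3] as OpenCV has them; the pictures are not rectified), "camera_from_world" (4x4, takes a point from world to camera coordinates). Camera axes: x right, y down, z forward; pixel columns grow to the right and rows downward; lengths in m; the calibration is good to about 2 mm. A picture is of the moment at which its call begins.
- order.sign_off(): hands the job in, once; it reports no verdict.
Trained networks look in a picture, given as the dict that the camera call returned (one of the last four; its "shot" number tells which), for a name from the list of things; names that differ only in an ending like _2 or _b are one class to them, and where a whole thing is asked for, a point or a joint stands for the part that bears it (a point fixed in the world has none). Each returns a list of dicts, best first, with "score" (0 to 1); they miss things now and then, are a little off and sometimes report something else, mostly with a low value. They report only what shows in the picture. A call takes as long as a camera call. They do not tell look-alikes from the thing itself.
- finder.search_frame(target, picture): "box" ([left, top, right, bottom] in pixels, round what is visible of it).
The state is a dict: "time": time; "joint_positions": joint angles; "joint_vel": joint speeds; "joint_efforts": joint torques, N m; "tcp_pos": TCP position; "orientation": TCP orientation; "contact_force": force on the tool from outside, world axes, zero at the start; "torque": the same for the moment, N m; "gripper_width": opening from 0.0 (shut) to 1.0 (fully open).
Only numpy, scipy, OpenCV 4.12 (cv2) and the standard library are available. Lean on these libraries where they do the work, as an engineer would, in place of code of your own. Each camera call takes 0.05 s, during which the arm holds its last target.

TASK

Lay the circuit board down in the nest of the tester's open tray with its white plug towards the tester, then push the tray in by its front until the push-push catch takes it, let go, and make sure that it stays in. Push gently, by feel: the catch takes at 7 N or so, and more than 15 N on the tray ruins the contacts behind it. Leave the multimeter, the flux jar and the solder spool where they are.

Things in the scene. Friction and masses are not known exactly. Their poses are not given: they have to be found in the camera images.
- tester: Low grey board tester fixed to the bench, 260 long (its x) x 200 wide (y) x 74 high, with a dark bezel. Origin: centre of its underside, on the bench. Its x axis points from its front to its back; the flat front face is at x = -130. The tray slides in an opening in the front, 160 wide, from 4 to 62 above the bench.
- tray: Tray, black front, grey floor, sliding along the tester's x (axes parallel to the tester's). Origin: the middle of its outer front face, 25 above the bench. The front plate to push on is 150 wide, 12 thick and stands from 7 to 43 above the bench. It starts 138 to 150 out of the tester (origin at tester x = -280 to -268). It slides with 1 N; over the last 43 mm a spring ejector resists, 3 N rising to 6 N.
- mouth (a point): Middle of the tester's front face, 25 above the bench. The catch takes only when the tray is pressed past it onto a rubber stop, felt as the push rises beyond 6 N by several N per mm; press to 9 to 12 N. Let go, the latched tray comes back 6 to 9 mm and rests with its front 16 to 45 proud of this point. The depth of catch and stop differs from tester to tester (28 mm spread) and cannot be seen.
- nest (a point): Middle of the nest's floor in the tray, 75 behind the tray's front face, 12 above the bench; axes as the tray's. The nest is a 104 x 74 pocket (long side along x) between yellow corner guides 10 high, topped by lead-ins sloping outwards to 17 above the floor; the tray's side rims rise 10. An unlatched tray, or one pressed onto its stop a second time, is sprung back out until its front is over 51 proud.
- board: Loose green circuit board, 100 (x) x 70 (y), 120 g, lying on the bench on four brass standoffs 8 high. Origin: centre, at the feet of the standoffs. z up; +x points to the end with the white plug, -x to the end with the blue screw terminals. The board's top is 10 above the origin. In its middle stands a finned aluminium heat sink, 36 (x) x 24 (y), from 10 to 40 above the origin: grip it across y; the board is bare for 20 mm on both sides of it.
- plug (a point): Outer end of the white plug on the board: 48 along the board's x from its middle, 15 above its feet.
- multimeter: Red handheld multimeter lying on the bench, 180 x 86 x 36; origin at the centre of its underside. Leave it alone.
- flux_jar: Small flux jar with an orange label and white cap, 44 across, 50 high; origin at the centre of its underside. Leave it alone.
- solder_spool: Steel-grey solder spool standing on end, 54 across, 40 high; origin at the centre of its underside. Leave it alone.
There are look-alikes about, which are no part of the job. Of the things that look like the board, the middle-sized one is meant.

How it is judged:
On the way, in this order (a step that is already met when the one before it is completed fails the run):
1. the board lies flat in the nest of the open tray, plug towards the tester, and is let go (x of board in the frame of nest between -0.004 and 0.004 m and y of board in the frame of nest between -0.004 and 0.004 m and z of board in the frame of nest between -0.003 and 0.003 m and angle between board's own z axis and vertical below 0.05 rad and x of plug in the frame of nest above 0.04 m and contact force between each of the fingers, the arm and board below 0.1 N), for 0.2 s.
2. the tray is latched in and stays there with nothing touching it (x of tray in the frame of tester above -0.178 m and contact force between each of the fingers, the arm and tray below 0.1 N and contact force between each of the fingers, the arm and board below 0.1 N and linear speed of tray below 0.01 m/s), for 0.5 s.
At the end, for the whole second after the job is handed in: The tray is latched: untouched and at rest with its front no more than 48 mm proud of the tester's face. The board lies flat in its nest (within 4 mm of the nest's middle, feet within 3 mm of its floor, tilt under 0.05 rad), white plug towards the tester, untouched and at rest (all of step 2 and x of board in the frame of nest between -0.004 and 0.004 m and y of board in the frame of nest between -0.004 and 0.004 m and z of board in the frame of nest between -0.003 and 0.003 m and angle between board's own z axis and vertical below 0.05 rad and x of plug in the frame of nest above 0.04 m and linear speed of board below 0.01 m/s).
It fails at once if the tray is pushed with more than 15 N (contact force between any of the fingers, the arm and tray above 15 N).
It fails at once if a bystander (multimeter, flux jar, solder spool) is moved more than 15 mm (distance of any of multimeter, flux_jar, solder_spool from where it was at the start of the episode above 0.015 m).
It also fails if it takes over 58 s, if anything falls off the work surface, if the arm or the gripper's body presses on something with over 40 N, if the wrist force passes 120 N, or if a joint passes its speed limit or range.

## Working session

There is one attempt and no reset: what is moved stays moved. The work goes in short steps, Python scripts to look and compute and a tool call to move; the robot and the scene stay as the last step left them, time stands still between calls to the robot, and variables do not carry over. Pictures are saved under pics/ and viewed, and the job is handed in when it is done.

Besides the shell and the picture viewer there is one more tool, called as name(argument=value, ...) on one line, values as JSON. play_rows: Moves the arm, as the interface text tells. Its arguments: {"type":"object","properties":{"commands":{"type":"array","items":{"type":"array","items":{"type":"number"}}}},"required":["commands"]}

```bash
ls; mkdir -p pics; cat > h.py <<'E'
import numpy as np, cv2, pickle
from station import read_state, optics, order, finder
def K(p):
    f=200/np.tan(np.radians(p["vertical_fov"])/2)
    return np.array([[f,0,p["cx"]],[0,f,p["cy"]],[0,0,1]])
def world(p,uv,z=None):
    """pixel->world by range map; or intersect with plane z"""
    u,v=uv
    n=cv2.undistortPoints(np.array([[[u,v]]],float),K(p),np.array(p["distortion"],float))[0,0]
    T=np.linalg.inv(np.array(p["camera_from_world"]))
    d=np.array([n[0],n[1],1.])
    if z is None:
        r=p["range_z"][int(round(v)),int(round(u))]; return T[:3,:3]@(d*r)+T[:3,3]
    w=T[:3,:3]@d; return T[:3,3]+w*(z-T[2,3])/w[2]
def cloud(p):
    h,w=p["range_z"].shape
    uu,vv=np.meshgrid(np.arange(w),np.arange(h))
    n=cv2.undistortPoints(np.stack([uu,vv],-1).reshape(-1,1,2).astype(float),K(p),np.array(p["distortion"],float)).reshape(h,w,2)
    r=p["range_z"]; c=np.dstack([n[...,0]*r,n[...,1]*r,r])
    T=np.linalg.inv(np.array(p["camera_from_world"]))
    W=c@T[:3,:3].T+T[:3,3]; W[r==0]=np.nan
    return W
def proj(p,X):
    T=np.array(p["camera_from_world"]); X=np.atleast_2d(X).astype(float)
    return cv2.projectPoints(X,cv2.Rodrigues(T[:3,:3])[0],T[:3,3],K(p),np.array(p["distortion"],float))[0][:,0]
def save(p,n): pickle.dump({k:p[k] for k in p},open(n+'.pkl','wb')); cv2.imwrite('pics/'+n+'.png',p["color"])
def load(n): return pickle.load(open(n+'.pkl','rb'))
E
python3 - <<'E'
from h import *
for n in ["top","side"]:
    p=optics.camera(n); save(p,n+"0")
    print(n,p["vertical_fov"],p["cx"],p["cy"],p["distortion"]); print(np.round(p["camera_from_world"],3))
    for t in ["tester","tray","board","multimeter","flux_jar","solder_spool"]:
        print(t,[(np.round(d["box"]).astype(int).tolist(),round(d["score"],2)) for d in finder.search_frame(t,p)])
s=read_state();print(s)
E
```

```text
pics
top 57.63858499305426 327.04700120261924 207.85005769607102 [-0.00298331  0.          0.          0.          0.        ]
[[ 0.016 -1.     0.017 -0.049]
 [-0.994 -0.018 -0.11   0.529]
 [ 0.11  -0.015 -0.994  0.922]
 [ 0.     0.     0.     1.   ]]
tester [([406, 189, 439, 233], 0.72), ([161, 68, 308, 230], 0.63)]
tray [([235, 155, 308, 229], 0.62)]
board [([330, 188, 386, 254], 0.97), ([402, 188, 440, 229], 0.56)]
multimeter [([419, 115, 455, 188], 0.77)]
flux_jar [([364, 111, 383, 136], 0.76), ([403, 185, 441, 228], 0.45)]
solder_spool [([160, 281, 191, 309], 0.89)]
side 50.49372320496129 324.92152524658553 200.6274022709052 [0.00973676 0.         0.         0.         0.        ]
[[-0.773 -0.635 -0.015  0.398]
 [-0.453  0.568 -0.687  0.279]
 [ 0.445 -0.524 -0.727  1.112]
 [ 0.     0.     0.     1.   ]]
tester [([169, 189, 316, 251], 0.89)]
tray [([265, 204, 311, 244], 0.67), ([294, 146, 309, 164], 0.62)]
board [([332, 173, 376, 213], 0.88), ([360, 149, 389, 175], 0.63), ([394, 134, 408, 150], 0.62)]
multimeter [([323, 122, 372, 159], 0.61)]
flux_jar [([291, 142, 306, 162], 0.61)]
solder_spool []
{'time': 0.7, 'joint_positions': array([-1.23202136e+00,  4.23061940e-01,  1.62989221e+00, -1.45639962e-05,
        1.08861015e+00, -1.90011519e-02]), 'joint_vel': array([ 0.00032682,  0.0012606 ,  0.00155634,  0.00013242,  0.0013291 ,
       -0.00119638]), 'joint_efforts': array([-4.93498956e-04, -5.44429028e+01, -2.74000204e+01,  6.43505878e-02,
        1.66297622e-02, -2.64732854e-06]), 'tcp_pos': array([ 0.21888599, -0.58540515,  0.23970191]), 'orientation': array([ 1.35311397e-05,  8.21644195e-01, -5.70000717e-01,  7.71535223e-06]), 'contact_force': array([-0.58215148,  0.56872819,  0.0176883 ]), 'torque': array([0.03109584, 0.0012894 , 0.01673982]), 'gripper_width': 0.9993221870326845}
```

View pics/top0.png

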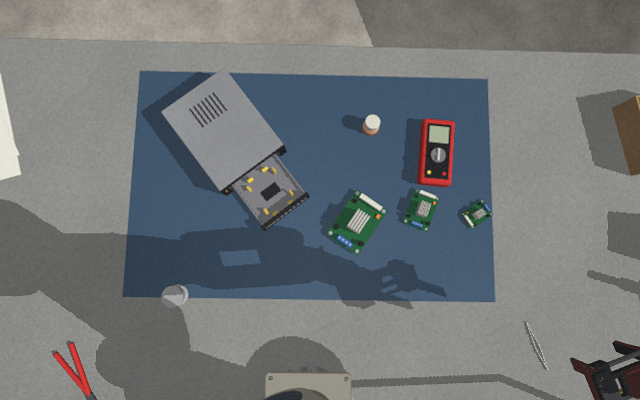

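View pics/side0.png

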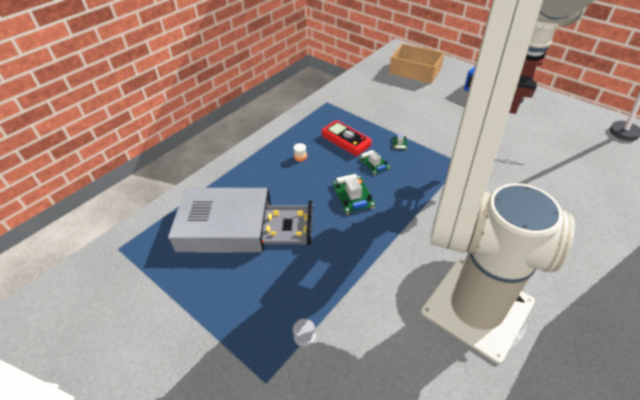

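The top picture shows three candidates for the board: large at (357,221), middle at (422,209), small at (477,213). By description it is the middle one. I'll check it in a close crop and measure all three.

```bash
python3 - <<'E'
from h import *
p=load("top0"); W=cloud(p); q=load("side0"); Wq=cloud(q)
for n,(u0,v0,u1,v1) in dict(large=(320,180,395,260),mid=(398,180,447,237),small=(458,195,496,232)).items():
    for nm,pp in(("top",p),):
        im=pp["color"][v0:v1,u0:u1].astype(int); w=W[v0:v1,u0:u1]
        g=(im[...,1]>im[...,0]+15)&(im[...,1]>im[...,2]+15)
        m=g&(w[...,2]>0.0)
        pts=w[m]; print(n,m.sum(),np.nanmedian(pts,0).round(4))
        zz=np.nanmedian(pts[:,2]); sel=pts[np.abs(pts[:,2]-zz)<.006][:,:2].astype(np.float32)
        print(cv2.minAreaRect(sel), 'maxz',np.nanpercentile(w[...,2],[50,90,98,100]).round(3))
c=p["color"]
a=cv2.resize(c[180:240,395:450],None,fx=9,fy=9,interpolation=cv2.INTER_CUBIC)
cv2.imwrite('pics/mid.png',a)
b=cv2.resize(c[60:240,150:320],None,fx=4,fy=3.3,interpolation=cv2.INTER_CUBIC)
cv2.imwrite('pics/tst.png',cv2.resize(c[60:240,150:320],None,fx=3.3,fy=3.3,interpolation=cv2.INTER_CUBIC))
E
```

```text
large 1286 [ 0.4932 -0.1176  0.0135]
((0.4963441789150238, -0.12034477293491364), (0.09997697174549103, 0.14303074777126312), 56.728328704833984) maxz [0.001 0.018 0.056 0.061]
mid 543 [ 0.529  -0.2878  0.009 ]
((0.5327119827270508, -0.2934075593948364), (0.06919367611408234, 0.0980520248413086), 69.7422103881836) maxz [0.001 0.023 0.038 0.043]
small 243 [ 0.5228 -0.4433  0.006 ]
((0.5227478742599487, -0.4447028934955597), (0.050603531301021576, 0.07020474970340729), 36.03429412841797) maxz [0.    0.012 0.026 0.031]
```

View pics/mid.png

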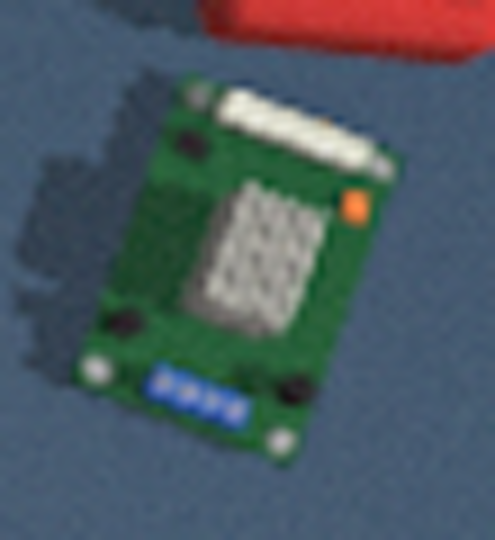

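View pics/tst.png

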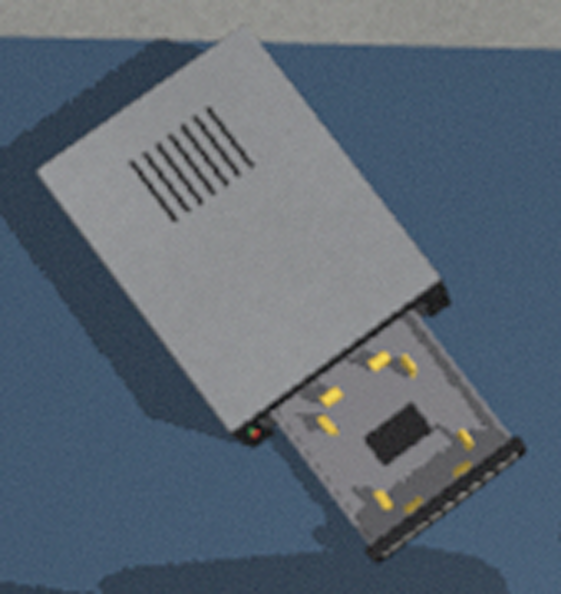

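The crop shows the middle board, which measures 98 x 69 mm. The white plug is at the top, about (425,194) in the full picture, and the blue terminals at the bottom, about (417,223). The tray is open towards the lower right with its front at about (286,212). Next I'll measure both precisely, from both views.

```bash
python3 - <<'E'
from h import *
def rect_on_plane(p,mask,z):
    cs,_=cv2.findContours(mask.astype(np.uint8),cv2.RETR_EXTERNAL,cv2.CHAIN_APPROX_NONE)
    c=max(cs,key=cv2.contourArea)[:,0]
    P=np.array([world(p,uv,z)[:2] for uv in c],np.float32)*1000
    return cv2.minAreaRect(P),P
def desc(r):
    b=cv2.boxPoints(r); e0=b[1]-b[0]; e1=b[2]-b[1]
    L=e0 if np.linalg.norm(e0)>np.linalg.norm(e1) else e1
    return "c",np.round(r[0],1),"size",np.round(sorted(r[1]),1),"yaw",round(np.degrees(np.arctan2(L[1],L[0])),2)
p=load("top0"); q=load("side0")
for nm,pp,box in (("top",p,(400,182,445,237)),("side",q,(355,143,394,180))):
    im=pp["color"].astype(int); m=np.zeros(im.shape[:2],bool); u0,v0,u1,v1=box
    W=cloud(pp)
    B,G,R=im[...,0],im[...,1],im[...,2]
    g=(G>B+10)&(G>R+10)
    m[v0:v1,u0:u1]=g[v0:v1,u0:u1]
    m=cv2.morphologyEx(m.astype(np.uint8),cv2.MORPH_CLOSE,np.ones((5,5)))
    r,_=rect_on_plane(pp,m,0.010); print(nm,"board",desc(r),r[2])
    sub=W[v0:v1,u0:u1].reshape(-1,3)
    s=sub[(sub[:,2]>0.034)&(sub[:,2]<.05)]; print(" sink top n",len(s),np.nanmean(s,0).round(4), desc(cv2.minAreaRect((s[:,:2]*1000).astype(np.float32))))
    wh=(B>170)&(G>170)&(R>170); mm=np.zeros_like(wh); mm[v0:v1,u0:u1]=wh[v0:v1,u0:u1]
    ss=W[mm]; print(" white",ss[ss[:,2]<.03].mean(0).round(4), mm.sum())
# tester
for nm,pp in(("top",p),("side",q)):
    W=cloud(pp); z=W[...,2]
    t=W[(np.abs(z-.074)<.004)&(W[...,0]>.45)&(W[...,1]>.05)&(W[...,1]<.6)&(W[...,0]<1)]
    m=(np.abs(z-.074)<.006)&(W[...,0]>.45)&(W[...,1]>.0)&(W[...,1]<.6)&(W[...,0]<1)
    m=cv2.morphologyEx(m.astype(np.uint8),cv2.MORPH_OPEN,np.ones((3,3)))
    m=cv2.morphologyEx(m,cv2.MORPH_CLOSE,np.ones((5,5)))
    r,_=rect_on_plane(pp,m,float(np.median(t[:,2])))
    print(nm,"tester top z",np.median(t[:,2]),desc(r))
E
```

```text
top board ('c', array([ 532.1, -292.6]), 'size', array([ 69.4, 100.3]), 'yaw', np.float32(-20.12)) 69.87647247314453
 sink top n 111 [ 0.5399 -0.2966  0.038 ] ('c', array([ 567.6, -303.4]), 'size', array([ 44.7, 105.2]), 'yaw', np.float32(-29.75))
 white [ 0.574  -0.3081  0.0189] 46
side board ('c', array([ 529.1, -292.4]), 'size', array([67.9, 97.3]), 'yaw', np.float32(-21.83)) 68.16972351074219
 sink top n 106 [ 0.5639 -0.2984  0.039 ] ('c', array([ 570.1, -295.2]), 'size', array([ 52.9, 110.8]), 'yaw', np.float32(-24.18))
 white [ 0.5686 -0.2946  0.0185] 95
top tester top z 0.07315522372158645 ('c', array([725.2, 230.3]), 'size', array([199.4, 262.7]), 'yaw', np.float32(38.4))
side tester top z 0.0751620943290835 ('c', array([722.5, 233.8]), 'size', array([198.4, 261.9]), 'yaw', np.float32(38.67))
```

```bash
python3 - <<'E'
from h import *
th=np.radians(38.5); ex=np.array([np.cos(th),np.sin(th)]); ey=np.array([-ex[1],ex[0]])
C=np.array([.724,.2315])
for nm in("top0","side0"):
    p=load(nm); W=cloud(p); im=p["color"].astype(int); B,G,R=im[...,0],im[...,1],im[...,2]
    L=(W[...,:2]-C)@np.stack([ex,ey],1)  # tester frame
    z=W[...,2]
    fp=(z>.03)&(z<.05)&(L[...,0]<-.24)&(L[...,0]>-.31)&(np.abs(L[...,1])<.1)
    print(nm,"front plate x pct",np.percentile(L[fp][:,0]*1000,[2,10,50,90,98]).round(1),"y",np.percentile(L[fp][:,1]*1000,[1,99]).round(1),"z95",np.percentile(z[fp],95).round(4))
    A=np.polyfit(L[fp][:,1],L[fp][:,0],1); print(" slope deg",np.degrees(np.arctan(A[0])))
    y=(R>B+60)&(G>B+40)&(np.abs(L[...,1])<.1)&(L[...,0]>-.3)&(L[...,0]<-.12)
    n,lab=cv2.connectedComponents(y.astype(np.uint8),connectivity=8)
    for i in range(1,n):
        w=lab==i
        if w.sum()>3: print("  yel",w.sum(),(L[w].mean(0)*1000).round(1),(z[w].mean()*1000).round(1))
    fl=(np.abs(L[...,1])<.03)&(L[...,0]>-.23)&(L[...,0]<-.17); print(" floor z",np.nanmedian(z[fl]))
    # board in side/top
    b=np.array([.5315,-.2925]); t2=np.radians(-20.5); bx=np.array([np.cos(t2),np.sin(t2)]); by=np.array([-bx[1],bx[0]])
    M=(W[...,:2]-b)@np.stack([bx,by],1)
    s=(z>.034)&(z<.05)&(np.abs(M)<.035).all(-1)
    print(" sink",s.sum(),(M[s].mean(0)*1000).round(1),np.percentile(M[s]*1000,[3,97],axis=0).round(1).tolist(),z[s].mean())
E
```

```text
top0 front plate x pct [-267.4 -266.6 -261.7 -256.2 -254.8] y [-74.3  72. ] z95 0.0447
 slope deg 0.08604373306625931
  yel 25 [-136.9  -24. ] 22.3
  yel 16 [-154.6  -40.9] 23.7
  yel 27 [-137.2   24.1] 21.9
  yel 20 [-153.4   40.3] 21.9
  yel 16 [-229.8  -41. ] 24.1
  yel 8 [-247.8  -24. ] 26.7
  yel 19 [-229.2   40.3] 22.7
  yel 10 [-247.5   24.1] 26.5
 floor z 0.0114304579004319
 sink 101 [ 2.5 -0.3] [[-14.2, -12.7], [19.7, 11.2]] 0.03825623623629689
side0 front plate x pct [-266.9 -266.2 -261.  -255.5 -252.9] y [-73.8  75.6] z95 0.0466
 slope deg 0.12146610871779422
  yel 32 [-154.1  -43.4] 20.0
  yel 48 [-236.3  -36.2] 21.4
  yel 23 [-137.3  -26.3] 22.2
  yel 51 [-144.7   29.7] 20.8
  yel 15 [-247.6   24.9] 24.4
  yel 26 [-230.6   37. ] 18.2
 floor z 0.013495072956578924
 sink 64 [0.9 0.9] [[-15.9, -12.2], [19.3, 13.0]] 0.040194063316961695
```

The measurements agree. The tester's yaw is 38.5° and the nest centre is about (573.5, 112) mm. The board centre is about (532.5, -293) with yaw -20.3°, and the sink top is at about 39 mm. Now I'll go above the board.

play_rows(commands=[[35, 32.5, -12, 0, 0, -0.079, 60], [35, 32.5, -12, 0, 0, -0.079, 60], [35, 32.5, -12, 0, 0, -0.079, 60], [35, 32.5, -12, 0, 0, -0.079, 60], [35, 32.5, -12, 0, 0, -0.079, 60], [35, 32.5, -12, 0, 0, -0.079, 60], [35, 32.5, -12, 0, 0, -0.079, 60], [35, 32.5, -12, 0, 0, -0.079, 60], [34, 32.5, -12, 0, 0, -0.08, 60], [0, 0, 0, 0, 0, 0, 60], [0, 0, 0, 0, 0, 0, 60]])

```text
time: 2.08
tcp_pos: [0.5327, -0.293, 0.1317]
orientation: [-0.0, -0.572, 0.82, 0.0]
contact_force: [-0.2, 0.0, 0.1]
gripper_width: 0.598
```

play_rows(commands=[[0, 0, -25, 0, 0, 0, 60], [0, 0, -25, 0, 0, 0, 60], [0, 0, -25, 0, 0, 0, 60], [0, 0, -15, 0, 0, 0, 60], [0, 0, -11.5, 0, 0, 0, 60], [0, 0, 0, 0, 0, 0, 60]])

```text
time: 2.82
tcp_pos: [0.5324, -0.2931, 0.0298]
orientation: [-0.0, -0.571, 0.821, 0.0]
contact_force: [0.4, -0.2, -0.1]
gripper_width: 0.601
```

```bash
python3 - <<'E'
from h import *
p=optics.camera("side"); save(p,"side1"); q=optics.camera("top"); save(q,"top1")
a=cv2.resize(p["color"][100:210,310:430],None,fx=5,fy=5,interpolation=cv2.INTER_CUBIC)
cv2.imwrite('pics/c1.png',a)
print(read_state()["tcp_pos"])
E
```

```text
[ 0.53321398 -0.29323158  0.03072636]
```

View pics/c1.png

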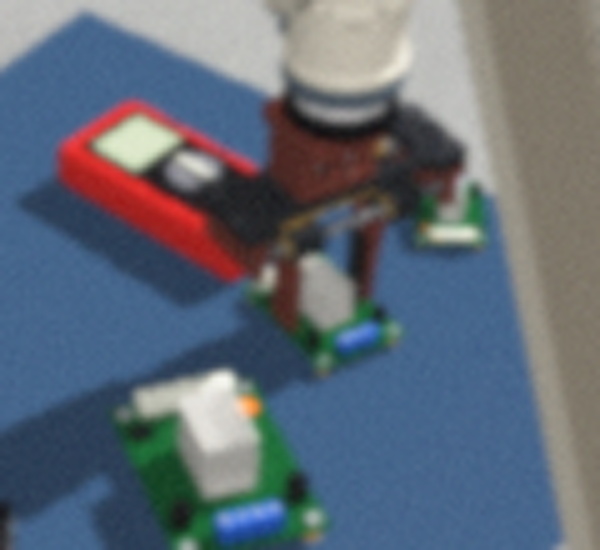

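The fingers straddle the heat sink of the middle board (around crop pixel 325,290), clear on both sides. I'll close and lift.

play_rows(commands=[[0, 0, 0, 0, 0, 0, 15], [0, 0, 0, 0, 0, 0, 15], [0, 0, 0, 0, 0, 0, 15], [0, 0, 0, 0, 0, 0, 15], [0, 0, 0, 0, 0, 0, 15]])

```text
time: 3.55
tcp_pos: [0.5331, -0.293, 0.0304]
orientation: [0.0, -0.571, 0.821, -0.0]
contact_force: [-0.2, -0.3, 3.8]
gripper_width: 0.27
```

play_rows(commands=[[0, 0, 10, 0, 0, 0, 15], [0, 0, 25, 0, 0, 0, 15], [0, 0, 35, 0, 0, 0, 15], [0, 0, 40, 0, 0, 0, 15], [0, 0, 20, 0, 0, 0, 15], [0, 0, 0, 0, 0, 0, 15]])

```text
time: 4.3
tcp_pos: [0.5336, -0.2933, 0.1615]
orientation: [0.001, -0.571, 0.821, -0.001]
contact_force: [0.2, -0.0, -1.4]
gripper_width: 0.273
```

play_rows(commands=[[4, 40, 0, 0, 0, 0.102, 15], [4, 40, 0, 0, 0, 0.102, 15], [4, 40, 0, 0, 0, 0.102, 15], [4, 40, 0, 0, 0, 0.102, 15], [4, 40, 0, 0, 0, 0.102, 15], [4, 40, 0, 0, 0, 0.103, 15], [4, 40, 0, 0, 0, 0.103, 15], [4, 40, 0, 0, 0, 0.103, 15], [4, 40, 0, 0, 0, 0.103, 15], [4.5, 45, 0, 0, 0, 0.103, 15], [0, 0, 0, 0, 0, 0, 15], [0, 0, 0, 0, 0, 0, 15]])

```text
time: 5.8
tcp_pos: [0.5724, 0.1117, 0.1587]
orientation: [0.001, 0.9, -0.435, -0.001]
contact_force: [-0.4, -0.9, -1.1]
gripper_width: 0.273
```

```bash
python3 - <<'E'
from h import *
p=optics.camera("side"); save(p,"side2"); q=optics.camera("top"); save(q,"top2")
cv2.imwrite('pics/s2.png',cv2.resize(p["color"][110:270,160:360],None,fx=4,fy=3.75,interpolation=cv2.INTER_CUBIC))
cv2.imwrite('pics/t2.png',cv2.resize(q["color"][60:270,150:370],None,fx=2.8,fy=2.8,interpolation=cv2.INTER_CUBIC))
s=read_state();print(s["tcp_pos"],s["orientation"],s["contact_force"],s["gripper_width"])
E
```

```text
[0.57279637 0.11104003 0.15930874] [ 5.72047060e-04  9.00112198e-01 -4.35657315e-01 -6.38873165e-04] [ 0.31642366 -0.73935633 -1.33591115] 0.27162769589458186
```

View pics/s2.png

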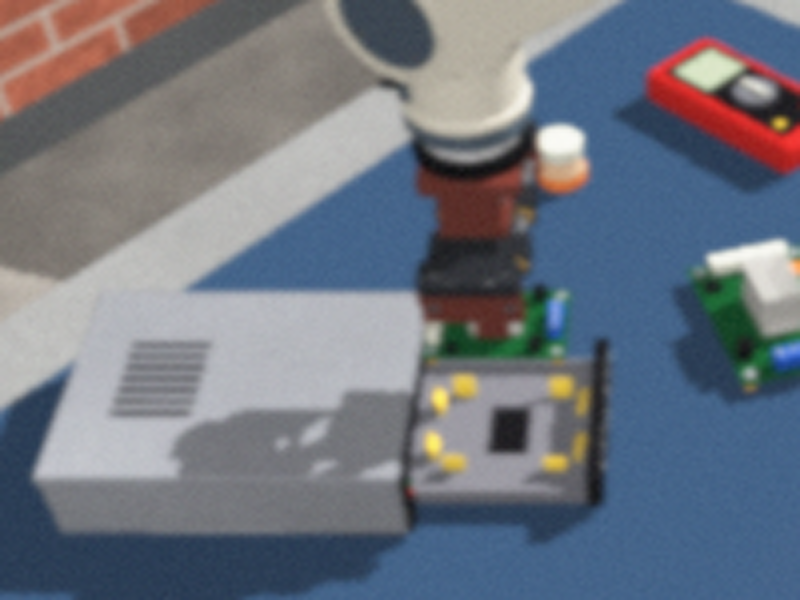

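View pics/t2.png

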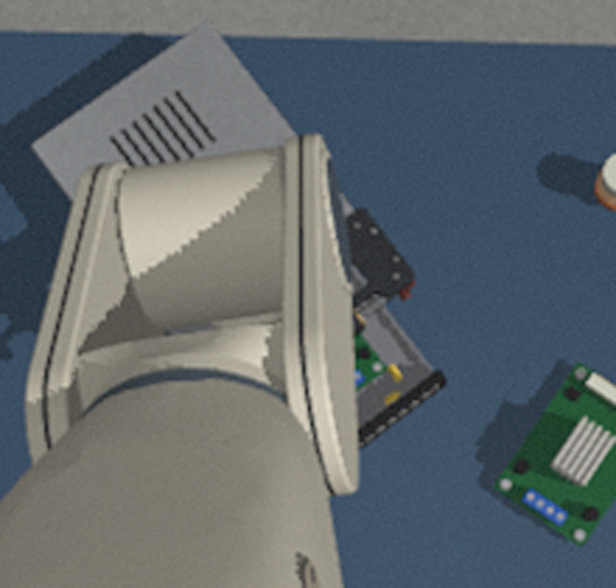

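```bash
python3 - <<'E'
from h import *
th=np.radians(38.5); ex=np.array([np.cos(th),np.sin(th)]); ey=np.array([-ex[1],ex[0]]); C=np.array([.724,.2315])
s=read_state(); print("tcp in tester",((s["tcp_pos"][:2]-C)@np.stack([ex,ey],1)*1000).round(1))
for nm in("side2","top2"):
    p=load(nm); W=cloud(p); im=p["color"].astype(int); B,G,R=im[...,0],im[...,1],im[...,2]
    L=(W[...,:2]-C)@np.stack([ex,ey],1); z=W[...,2]
    g=(G>B+10)&(G>R+10)&(z>.1)&(z<.2)&(np.abs(L[...,1])<.08)&(L[...,0]<-.1)&(L[...,0]>-.3)
    print(nm,g.sum(),"z",np.median(z[g]).round(4))
    zz=.1393
    v,u=np.nonzero(g); P=np.array([world(p,(a,b),zz)[:2] for a,b in zip(u,v)]); P=(P-C)@np.stack([ex,ey],1)*1000
    print(" plane x",np.percentile(P[:,0],[0,1,3,10]).round(1)," y",np.percentile(P[:,1],[0,1,99,100]).round(1))
    # per y-bin min x (rear edge)
    for y0 in range(-40,40,10):
        k=(P[:,1]>=y0)&(P[:,1]<y0+10)
        if k.sum()>3: print("  y",y0,"minx",P[k,0].min().round(1),k.sum())
    for x0 in range(-245,-140,15):
        k=(P[:,0]>=x0)&(P[:,0]<x0+15)
        if k.sum()>3: print("  x",x0,"miny,maxy",P[k,1].min().round(1),P[k,1].max().round(1))
    m=g; Z=np.c_[L[m],np.ones(m.sum())]; c,*_=np.linalg.lstsq(Z,z[m],rcond=None); print(" tilt",c.round(4))
E
```

```text
tcp in tester [-1.933e+02 -1.000e-01]
side2 268 z 0.1398
 plane x [-242.  -241.4 -238.5 -228.4]  y [-32.  -32.   35.2  35.2]
  y -40 minx -232.4 6
  y -30 minx -224.2 10
  y -20 minx -224.7 13
  y -10 minx -225.5 10
  y 0 minx -226.3 33
  y 10 minx -241.1 66
  y 20 minx -241.5 63
  y 30 minx -242.0 67
  x -245 miny,maxy -32.0 35.1
  x -230 miny,maxy -32.0 35.1
  x -215 miny,maxy -32.0 35.1
  x -200 miny,maxy 19.8 35.2
  x -185 miny,maxy 4.2 35.2
  x -170 miny,maxy 4.2 35.2
  x -155 miny,maxy 4.2 35.2
 tilt [-0.0185  0.0088  0.1362]
top2 96 z 0.138
 plane x [-243.9 -243.9 -243.5 -242.5]  y [-34.7 -34.5  -4.9  -3.5]
  y -40 minx -243.9 30
  y -30 minx -243.9 40
  y -20 minx -243.5 21
  y -10 minx -243.9 5
  x -245 miny,maxy -34.5 -3.5
  x -230 miny,maxy -34.7 -14.7
  x -215 miny,maxy -34.3 -26.0
 tilt [-0.0207 -0.0404  0.1328]
```

The board is held level with its plug towards the tester. Its rear edge is at tester x ≈ -243.5 and its sides at ±35, so it's within about 1 mm of centre. I'll nudge it 1 mm and lower.

play_rows(commands=[[0.8, 0.6, -20, 0, 0, 0.003, 15], [0, 0, -30, 0, 0, 0, 15], [0, 0, -25, 0, 0, 0, 15], [0, 0, -15, 0, 0, 0, 15], [0, 0, -8, 0, 0, 0, 15], [0, 0, 0, 0, 0, 0, 15], [0, 0, 0, 0, 0, 0, 15]])

```text
time: 6.78
tcp_pos: [0.5748, 0.1127, 0.063]
orientation: [-0.0, 0.901, -0.434, 0.001]
contact_force: [-0.2, -0.3, -0.9]
gripper_width: 0.273
```

```bash
python3 - <<'E'
from h import *
p=optics.camera("side"); save(p,"side3"); q=optics.camera("top"); save(q,"top3")
cv2.imwrite('pics/s3.png',cv2.resize(p["color"][170:260,250:330],None,fx=6,fy=6,interpolation=cv2.INTER_CUBIC))
th=np.radians(38.5); ex=np.array([np.cos(th),np.sin(th)]); ey=np.array([-ex[1],ex[0]]); C=np.array([.724,.2315])
s=read_state(); print(s["tcp_pos"],"tcp in tester",((s["tcp_pos"][:2]-C)@np.stack([ex,ey],1)*1000).round(1),s["contact_force"],s["gripper_width"])
E
```

```text
[0.57479032 0.11284959 0.06300843] tcp in tester [-190.6    0. ] [ 0.40424864 -0.45182067 -0.74843444] 0.2697345313063895
```

View pics/s3.png

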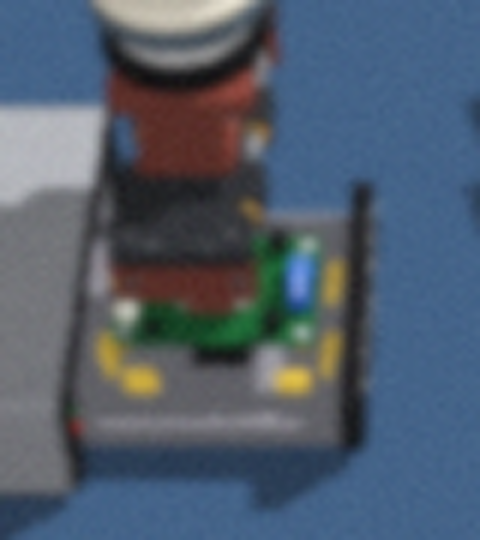

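play_rows(commands=[[-1.1, -0.9, -3, 0, 0, 0, 15], [0, 0, -5, 0, 0, 0, 15], [0, 0, -4, 0, 0, 0, 15], [0, 0, -4, 0, 0, 0, 15], [0, 0, -3, 0, 0, 0, 15], [0, 0, 0, 0, 0, 0, 15]])

```text
time: 7.62
tcp_pos: [0.573, 0.1118, 0.0429]
orientation: [0.0, 0.901, -0.434, -0.0]
contact_force: [0.2, 0.2, -0.9]
gripper_width: 0.274
```

play_rows(commands=[[0, 0, -0.8, 0, 0, 0, 15], [0, 0, 0, 0, 0, 0, 15]])

```text
time: 7.88
tcp_pos: [0.5732, 0.1118, 0.0425]
orientation: [-0.0, 0.901, -0.434, 0.0]
contact_force: [0.5, -0.6, -1.6]
gripper_width: 0.272
```

```bash
python3 - <<'E'
from h import *
p=optics.camera("side"); save(p,"side4"); q=optics.camera("top"); save(q,"top4")
cv2.imwrite('pics/s4.png',cv2.resize(p["color"][170:260,250:330],None,fx=6,fy=6,interpolation=cv2.INTER_CUBIC))
s=read_state(); print(s["tcp_pos"],s["contact_force"],s["torque"],s["gripper_width"])
E
```

```text
[0.57314551 0.1118008  0.04247126] [-0.61321376 -0.19940113 -1.87769458] [-0.03076359 -0.03586729  0.02476197] 0.27040605735877793
```

View pics/s4.png

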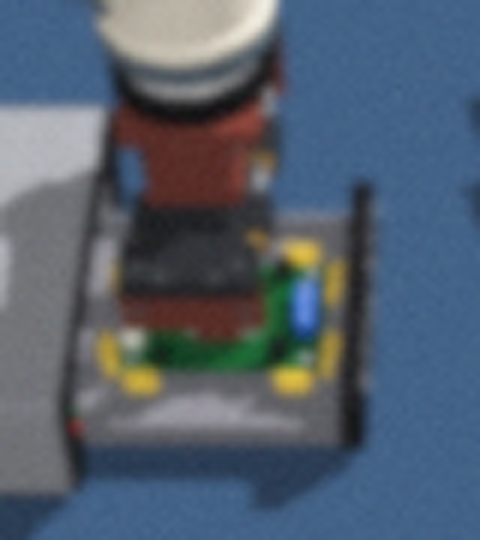

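The board sits between all the guides with its feet at floor level. I'll release.

play_rows(commands=[[0, 0, -0.5, 0, 0, 0, 15], [0, 0, 0, 0, 0, 0, 29], [0, 0, 0, 0, 0, 0, 35], [0, 0, 0, 0, 0, 0, 50], [0, 0, 0, 0, 0, 0, 50], [0, 0, 0, 0, 0, 0, 50]])

```text
time: 8.72
tcp_pos: [0.5731, 0.1118, 0.0418]
orientation: [0.0, 0.901, -0.434, -0.0]
contact_force: [0.8, 0.8, -0.5]
gripper_width: 0.502
```

play_rows(commands=[[0, 0, 10, 0, 0, 0, 50], [0, 0, 20, 0, 0, 0, 50], [0, 0, 40, 0, 0, 0, 50], [0, 0, 40, 0, 0, 0, 50], [-45, -36, 20, 0, 0, 0, 0], [-45, -36, 0, 0, 0, 0, 0], [-45, -36, 0, 0, 0, 0, 0], [-40, -32, 0, 0, 0, 0, 0], [0, 0, 0, 0, 0, 0, 0], [0, 0, 0, 0, 0, 0, 0]])

```text
time: 9.98
tcp_pos: [0.3994, -0.0283, 0.1731]
orientation: [-0.001, 0.901, -0.434, 0.001]
contact_force: [0.3, 0.5, -0.0]
gripper_width: 0.002
```

```bash
cat > chk.py <<'E'
from h import *
import sys
k=sys.argv[1]
p=optics.camera("side"); save(p,"side"+k); q=optics.camera("top"); save(q,"top"+k)
cv2.imwrite('pics/s%s.png'%k,cv2.resize(p["color"][130:270,160:360],None,fx=4,fy=4,interpolation=cv2.INTER_CUBIC))
cv2.imwrite('pics/t%s.png'%k,cv2.resize(q["color"][60:250,150:330],None,fx=3,fy=3,interpolation=cv2.INTER_CUBIC))
th=np.radians(38.5); ex=np.array([np.cos(th),np.sin(th)]); ey=np.array([-ex[1],ex[0]]); C=np.array([.724,.2315])
s=read_state(); print(s["time"],s["tcp_pos"].round(4),"in tester",((s["tcp_pos"][:2]-C)@np.stack([ex,ey],1)*1000).round(1),s["contact_force"].round(2),s["joint_positions"].round(2))
for nm,pp in(("side",p),("top",q)):
    W=cloud(pp); im=pp["color"].astype(int); B,G,R=im[...,0],im[...,1],im[...,2]
    L=(W[...,:2]-C)@np.stack([ex,ey],1); z=W[...,2]
    fp=(z>.03)&(z<.05)&(L[...,0]<-.125)&(L[...,0]>-.31)&(np.abs(L[...,1])<.1)&(np.maximum(np.maximum(B,G),R)<70)
    if fp.sum(): print(nm,"front",fp.sum(),np.percentile(L[fp][:,0]*1000,[2,10,50,90,98]).round(1))
    zz=.022
    g=(G>B+10)&(G>R+10)&(z>.01)&(z<.035)&(np.abs(L[...,1])<.08)&(L[...,0]<-.1)&(L[...,0]>-.3)
    if g.sum()<10: continue
    v,u=np.nonzero(g); P=np.array([world(pp,(a,b),zz)[:2] for a,b in zip(u,v)]); P=(P-C)@np.stack([ex,ey],1)*1000
    print(nm,"board n",len(P),"x",P[:,0].min().round(1),P[:,0].max().round(1),"y",P[:,1].min().round(1),P[:,1].max().round(1),"z med",np.median(z[g]).round(4))
    Z=np.c_[L[g],np.ones(g.sum())]; c,*_=np.linalg.lstsq(Z,z[g],rcond=None); print(" tilt",c[:2].round(3))
E
python3 chk.py 5
```

```text
10.075 [ 0.3996 -0.0279  0.1726] in tester [-415.3   -1.1] [-0.54  0.37  0.38] [-0.1   0.2   2.16  0.    0.78  0.8 ]
side front 130 [-264.7 -264.1 -260.1 -211.3 -127.1]
side board n 286 x -240.9 -124.2 y -35.4 59.5 z med 0.0237
 tilt [-0.019  0.002]
top front 293 [-266.6 -264.9 -259.5 -220.2 -129.1]
top board n 622 x -242.6 -142.6 y -35.3 35.7 z med 0.0212
 tilt [ 0.    -0.022]
```

View pics/s5.png

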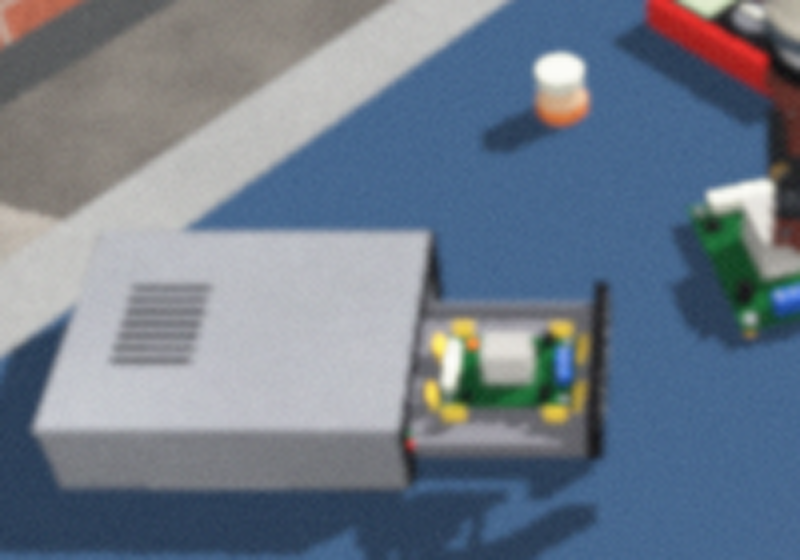

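View pics/t5.png

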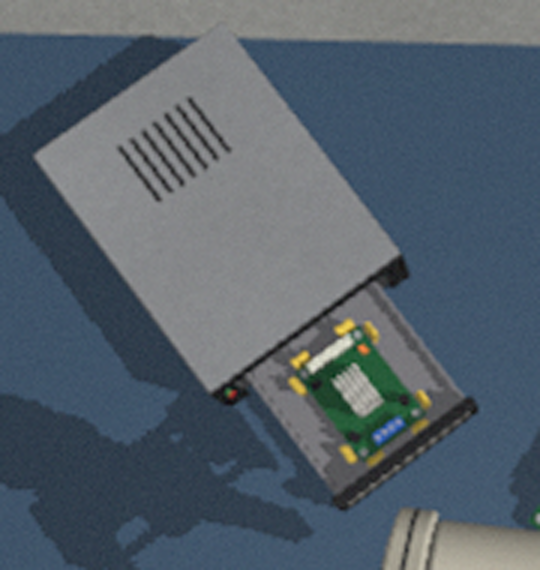

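The board is seated: x -242.6 to -142.6 in the tester frame (nest centre -192.3), y ±35.5, top at z ≈ 22, level, with the plug towards the tester. Now I'll bring the shut fingers down in front of the tray.

play_rows(commands=[[30, 24, 0, 0, 0, 0, 0], [30, 24, 0, 0, 0, 0, 0], [27.7, 23.2, -20, 0, 0, 0, 0], [0, 0, -40, 0, 0, 0, 0], [0, 0, -40, 0, 0, 0, 0], [0, 0, -30, 0, 0, 0, 0], [0, 0, -11, 0, 0, 0, 0], [0, 0, 0, 0, 0, 0, 0], [0, 0, 0, 0, 0, 0, 0]])

```text
time: 11.2
tcp_pos: [0.4867, 0.0432, 0.0318]
orientation: [-0.0, 0.901, -0.433, 0.001]
contact_force: [0.7, 0.1, 0.8]
gripper_width: 0.006
```

```bash
python3 chk.py 6
```

```text
11.3 [0.4867 0.0431 0.032 ] in tester [-3.03e+02  3.00e-01] [ 0.21 -0.45  0.57] [0.06 0.58 2.03 0.   0.53 0.96]
side front 144 [-266.4 -264.1 -259.5 -156.2 -127.4]
side board n 275 x -240.4 -146.8 y -35.4 32.7 z med 0.0236
 tilt [ 0.003 -0.01 ]
top front 31 [-130.9 -130.1 -129.6 -128.8 -128.4]
top board n 259 x -209.4 -142.6 y -35.3 34.4 z med 0.0209
 tilt [ 0.016 -0.024]
```

View pics/s6.png

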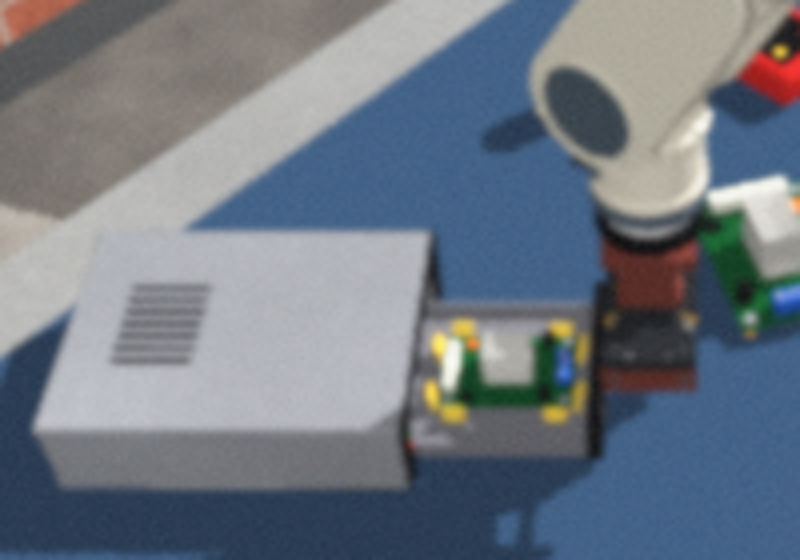

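The fingers stand in front of the middle of the tray front with clear space between. I'll approach slowly.

play_rows(commands=[[3.13, 2.49, 0, 0, 0, 0, 0], [3.13, 2.49, 0, 0, 0, 0, 0], [3.13, 2.49, 0, 0, 0, 0, 0], [3.13, 2.49, 0, 0, 0, 0, 0], [1.57, 1.24, 0, 0, 0, 0, 0], [1.57, 1.24, 0, 0, 0, 0, 0], [1.57, 1.24, 0, 0, 0, 0, 0], [1.57, 1.24, 0, 0, 0, 0, 0], [1.57, 1.24, 0, 0, 0, 0, 0], [1.57, 1.24, 0, 0, 0, 0, 0], [1.57, 1.24, 0, 0, 0, 0, 0], [1.57, 1.24, 0, 0, 0, 0, 0]])

```text
time: 12.8
tcp_pos: [0.5109, 0.063, 0.0309]
orientation: [0.0, 0.901, -0.434, -0.0]
contact_force: [-0.4, -0.9, 0.1]
gripper_width: 0.005
```

```bash
python3 chk.py 7
```

```text
12.9 [0.5112 0.0631 0.0309] in tester [-271.4    0.7] [0.73 0.53 0.13] [0.1  0.61 1.97 0.   0.56 1.  ]
side front 79 [-258.7 -258.1 -251.3 -128.9 -127. ]
side board n 270 x -231.8 -141.2 y -35.4 32.7 z med 0.0235
 tilt [-0.002  0.002]
top front 28 [-130.7 -130.4 -129.8 -129.1 -127.6]
top board n 38 x -161.5 -135.6 y -35.3 -8.8 z med 0.0207
 tilt [0.03  0.012]
```

Contact made: the tray moved in about 7 mm at roughly 1 N. I'll continue through the free travel.

play_rows(commands=[[2.35, 1.87, 0, 0, 0, 0, 0], [2.35, 1.87, 0, 0, 0, 0, 0], [2.35, 1.87, 0, 0, 0, 0, 0], [2.35, 1.87, 0, 0, 0, 0, 0], [2.35, 1.87, 0, 0, 0, 0, 0], [2.35, 1.87, 0, 0, 0, 0, 0], [2.35, 1.87, 0, 0, 0, 0, 0], [2.35, 1.87, 0, 0, 0, 0, 0], [2.35, 1.87, 0, 0, 0, 0, 0], [2.35, 1.87, 0, 0, 0, 0, 0], [2.35, 1.87, 0, 0, 0, 0, 0], [2.35, 1.87, 0, 0, 0, 0, 0]])

```text
time: 14.4
tcp_pos: [0.5392, 0.0855, 0.0309]
orientation: [-0.0, 0.901, -0.434, -0.0]
contact_force: [-2.0, 0.1, -0.4]
gripper_width: 0.002
```

```bash
python3 chk.py 8
```

```text
14.5 [0.5397 0.0856 0.031 ] in tester [-235.     0.5] [ 0.09 -0.39 -0.27] [0.14 0.63 1.9  0.   0.61 1.03]
side front 71 [-223.1 -222.6 -215.8 -128.7 -127.9]
side board n 223 x -195.8 -120.8 y -35.4 32.8 z med 0.0232
 tilt [-0.013  0.01 ]
top front 15 [-130.3 -130.3 -129.6 -128.9 -128.6]
```

play_rows(commands=[[1.25, 1.0, 0, 0, 0, 0, 0], [1.25, 1.0, 0, 0, 0, 0, 0], [1.25, 1.0, 0, 0, 0, 0, 0], [1.25, 1.0, 0, 0, 0, 0, 0], [1.25, 1.0, 0, 0, 0, 0, 0], [1.25, 1.0, 0, 0, 0, 0, 0], [1.25, 1.0, 0, 0, 0, 0, 0], [1.25, 1.0, 0, 0, 0, 0, 0], [1.25, 1.0, 0, 0, 0, 0, 0], [1.25, 1.0, 0, 0, 0, 0, 0]])

```text
time: 15.75
tcp_pos: [0.5516, 0.0954, 0.0309]
orientation: [0.0, 0.901, -0.434, 0.0]
contact_force: [-0.9, -1.4, 0.5]
gripper_width: 0.005
```

play_rows(commands=[[1.25, 1.0, 0, 0, 0, 0, 0], [1.25, 1.0, 0, 0, 0, 0, 0], [1.25, 1.0, 0, 0, 0, 0, 0], [1.25, 1.0, 0, 0, 0, 0, 0], [1.25, 1.0, 0, 0, 0, 0, 0], [1.25, 1.0, 0, 0, 0, 0, 0]])

```text
time: 16.5
tcp_pos: [0.5592, 0.1014, 0.0309]
orientation: [0.0, 0.901, -0.434, -0.0]
contact_force: [-0.5, -0.9, -1.2]
gripper_width: 0.005
```

play_rows(commands=[[1.25, 1.0, 0, 0, 0, 0, 0], [1.25, 1.0, 0, 0, 0, 0, 0], [1.25, 1.0, 0, 0, 0, 0, 0], [1.25, 1.0, 0, 0, 0, 0, 0], [1.25, 1.0, 0, 0, 0, 0, 0]])

```text
time: 17.12
tcp_pos: [0.5654, 0.1064, 0.0309]
orientation: [0.0, 0.901, -0.434, -0.0]
contact_force: [-0.3, -1.2, 0.7]
gripper_width: 0.003
```

play_rows(commands=[[1.25, 1.0, 0, 0, 0, 0, 0], [1.25, 1.0, 0, 0, 0, 0, 0], [1.25, 1.0, 0, 0, 0, 0, 0], [1.25, 1.0, 0, 0, 0, 0, 0], [1.25, 1.0, 0, 0, 0, 0, 0]])

```text
time: 17.75
tcp_pos: [0.5715, 0.1113, 0.0309]
orientation: [0.0, 0.901, -0.434, -0.0]
contact_force: [-1.9, -3.5, 1.1]
gripper_width: 0.003
```

The ejector spring is now felt at about 3.7 N, at front ≈ -183. The stop should be about 40 mm on. I'll go on in small calls.

play_rows(commands=[[1.25, 1.0, 0, 0, 0, 0, 0], [1.25, 1.0, 0, 0, 0, 0, 0], [1.25, 1.0, 0, 0, 0, 0, 0], [1.25, 1.0, 0, 0, 0, 0, 0], [1.25, 1.0, 0, 0, 0, 0, 0]])

```text
time: 18.38
tcp_pos: [0.5779, 0.1163, 0.0309]
orientation: [0.0, 0.901, -0.434, -0.0]
contact_force: [-0.7, -3.2, 0.9]
gripper_width: 0.002
```

play_rows(commands=[[1.25, 1.0, 0, 0, 0, 0, 0], [1.25, 1.0, 0, 0, 0, 0, 0], [1.25, 1.0, 0, 0, 0, 0, 0], [1.25, 1.0, 0, 0, 0, 0, 0]])

```text
time: 18.88
tcp_pos: [0.5829, 0.1203, 0.0309]
orientation: [0.0, 0.901, -0.434, -0.0]
contact_force: [-0.5, -5.5, 1.9]
gripper_width: 0.001
```

```bash
cat > f.py <<'E'
from h import *
th=np.radians(38.5); ex=np.array([np.cos(th),np.sin(th)]); ey=np.array([-ex[1],ex[0]]); C=np.array([.724,.2315])
F=[]
for i in range(4):
    optics.camera("side"); s=read_state(); F.append(s["contact_force"][:2]@ex)
print(s["time"],"tcp",((s["tcp_pos"][:2]-C)@np.stack([ex,ey],1)*1000).round(1),"z",s["tcp_pos"][2].round(4),"F",np.round(F,2),np.mean(F).round(2),s["contact_force"].round(1))
E
python3 f.py
```

```text
19.075 tcp [-179.5    0.9] z 0.0308 F [-2.22 -2.63 -2.34 -2.33] -2.38 [-1.  -2.5 -0.1]
```

play_rows(commands=[[0.94, 0.75, 0, 0, 0, 0, 0], [0.94, 0.75, 0, 0, 0, 0, 0], [0.94, 0.75, 0, 0, 0, 0, 0], [0.94, 0.75, 0, 0, 0, 0, 0]])

```text
time: 19.58
tcp_pos: [0.5865, 0.1233, 0.0308]
orientation: [0.0, 0.901, -0.434, -0.0]
contact_force: [-2.1, -4.3, 1.7]
gripper_width: 0.005
```

play_rows(commands=[[0.94, 0.75, 0, 0, 0, 0, 0], [0.94, 0.75, 0, 0, 0, 0, 0], [0.94, 0.75, 0, 0, 0, 0, 0], [0.94, 0.75, 0, 0, 0, 0, 0]])

```text
time: 20.08
tcp_pos: [0.5903, 0.1264, 0.0308]
orientation: [0.0, 0.901, -0.434, -0.0]
contact_force: [-2.6, -3.9, 2.4]
gripper_width: 0.006
```

play_rows(commands=[[0.94, 0.75, 0, 0, 0, 0, 0], [0.94, 0.75, 0, 0, 0, 0, 0], [0.94, 0.75, 0, 0, 0, 0, 0]])

```text
time: 20.45
tcp_pos: [0.5931, 0.1286, 0.0308]
orientation: [0.0, 0.901, -0.434, -0.0]
contact_force: [-2.7, -5.2, 1.9]
gripper_width: 0.008
```

play_rows(commands=[[0.7, 0.56, 0, 0, 0, 0, 0], [0.7, 0.56, 0, 0, 0, 0, 0], [0.7, 0.56, 0, 0, 0, 0, 0]])

```text
time: 20.82
tcp_pos: [0.5951, 0.1302, 0.0308]
orientation: [0.0, 0.901, -0.434, -0.0]
contact_force: [-2.1, -4.6, 1.8]
gripper_width: 0.004
```

play_rows(commands=[[0.7, 0.56, 0, 0, 0, 0, 0], [0.7, 0.56, 0, 0, 0, 0, 0], [0.7, 0.56, 0, 0, 0, 0, 0]])

```text
time: 21.2
tcp_pos: [0.5973, 0.1319, 0.0309]
orientation: [0.0, 0.901, -0.434, -0.0]
contact_force: [-2.6, -3.9, 1.6]
gripper_width: 0.004
```

play_rows(commands=[[0.6, 0.48, 0, 0, 0, 0, 0], [0.6, 0.48, 0, 0, 0, 0, 0]])

```text
time: 21.45
tcp_pos: [0.5986, 0.1329, 0.0308]
orientation: [0.0, 0.901, -0.434, -0.0]
contact_force: [-2.8, -3.7, 0.6]
gripper_width: 0.006
```

play_rows(commands=[[0.6, 0.48, 0, 0, 0, 0, 0], [0.6, 0.48, 0, 0, 0, 0, 0]])

```text
time: 21.7
tcp_pos: [0.5997, 0.1338, 0.0309]
orientation: [0.0, 0.901, -0.434, -0.0]
contact_force: [-2.5, -4.1, 1.5]
gripper_width: 0.005
```

play_rows(commands=[[0.6, 0.48, 0, 0, 0, 0, 0], [0.6, 0.48, 0, 0, 0, 0, 0]])

```text
time: 21.95
tcp_pos: [0.6009, 0.1347, 0.0309]
orientation: [0.0, 0.901, -0.434, -0.0]
contact_force: [-2.5, -4.6, 1.0]
gripper_width: 0.006
```

play_rows(commands=[[0.6, 0.48, 0, 0, 0, 0, 0], [0.6, 0.48, 0, 0, 0, 0, 0]])

```text
time: 22.2
tcp_pos: [0.6018, 0.1355, 0.0308]
orientation: [0.0, 0.901, -0.434, -0.0]
contact_force: [-4.1, -5.5, 2.7]
gripper_width: 0.004
```

```bash
python3 f.py; python3 chk.py 9
```

```text
22.4 tcp [-155.3    0.9] z 0.0309 F [-5.34 -5.89 -5.77 -5.99] -5.75 [-3.3 -5.5  2. ]
22.5 [0.6019 0.1355 0.0309] in tester [-155.3    0.9] [-3.54 -5.6   1.98] [ 0.2   0.7   1.74 -0.    0.7   1.1 ]
side front 48 [-142.8 -142.4 -138.  -131.6 -128.5]
top front 17 [-142.8 -142.2 -138.1 -133.4 -130.7]
```

View pics/s9.png

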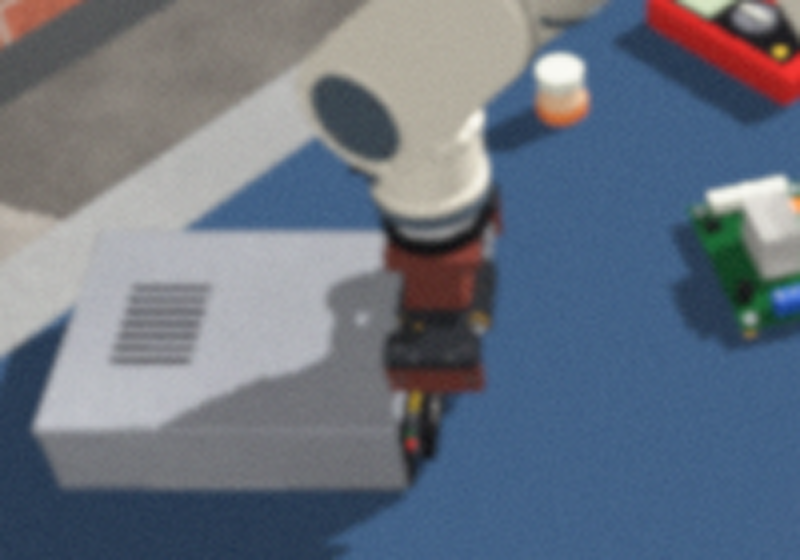

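The force is rising: 5.8 N with the front 13 mm proud. I'll take half-millimetre steps.

play_rows(commands=[[0.4, 0.32, 0, 0, 0, 0, 0], [0, 0, 0, 0, 0, 0, 0]])

```text
time: 22.75
tcp_pos: [0.602, 0.1357, 0.0308]
orientation: [0.001, 0.901, -0.434, -0.0]
contact_force: [-3.8, -6.1, 2.4]
gripper_width: 0.01
```

```bash
python3 f.py
```

```text
22.95 tcp [-155.1    0.9] z 0.0309 F [-5.91 -7.29 -7.58 -6.9 ] -6.92 [-4.3 -5.6  2.8]
```

play_rows(commands=[[0.4, 0.32, 0, 0, 0, 0, 0], [0, 0, 0, 0, 0, 0, 0]])

```text
time: 23.2
tcp_pos: [0.6022, 0.1358, 0.0308]
orientation: [0.001, 0.901, -0.434, -0.001]
contact_force: [-4.6, -7.2, 4.2]
gripper_width: -0.0
```

```bash
python3 f.py
```

```text
23.4 tcp [-154.8    1. ] z 0.0308 F [-8.38 -7.81 -7.7  -7.89] -7.95 [-4.6 -6.9  3.7]
```

It's on the stop, about 1.1 N per step. I'll press to about 10 N.

play_rows(commands=[[0.4, 0.32, 0, 0, 0, 0, 0], [0, 0, 0, 0, 0, 0, 0]])

```text
time: 23.65
tcp_pos: [0.6025, 0.136, 0.0309]
orientation: [0.001, 0.901, -0.434, -0.001]
contact_force: [-4.7, -7.4, 4.4]
gripper_width: 0.004
```

```bash
python3 f.py
```

```text
23.85 tcp [-154.6    0.9] z 0.0308 F [-9.62 -8.5  -7.97 -9.27] -8.84 [-5.7 -7.7  4.7]
```

play_rows(commands=[[0.4, 0.32, 0, 0, 0, 0, 0], [0, 0, 0, 0, 0, 0, 0]])

```text
time: 24.1
tcp_pos: [0.6026, 0.1362, 0.0308]
orientation: [0.001, 0.901, -0.434, -0.001]
contact_force: [-5.1, -9.1, 5.5]
gripper_width: 0.005
```

```bash
python3 f.py
```

```text
24.3 tcp [-154.3    0.9] z 0.0308 F [ -9.91  -9.44  -9.89 -10.08] -9.83 [-6.5 -8.   6.8]
```

About 9.8 N along the slide (11.7 N in total), so the catch should have taken. I'll ease off slowly.

play_rows(commands=[[-0.8, -0.6, 0, 0, 0, 0, 0], [-1.2, -0.95, 0, 0, 0, 0, 0], [-1.2, -0.95, 0, 0, 0, 0, 0], [-1.2, -0.95, 0, 0, 0, 0, 0], [-1.2, -0.95, 0, 0, 0, 0, 0], [-1.2, -0.95, 0, 0, 0, 0, 0], [-1.2, -0.95, 0, 0, 0, 0, 0], [-1.2, -0.95, 0, 0, 0, 0, 0], [-1.2, -0.95, 0, 0, 0, 0, 0], [-1.2, -0.95, 0, 0, 0, 0, 0]])

```text
time: 25.55
tcp_pos: [0.5925, 0.1282, 0.0311]
orientation: [-0.0, 0.901, -0.434, 0.0]
contact_force: [-0.0, 0.3, -0.5]
gripper_width: 0.005
```

```bash
python3 f.py; python3 chk.py 10
```

```text
25.75 tcp [-167.5    1. ] z 0.031 F [-0.91  0.11 -0.41 -0.27] -0.37 [-0.3 -0.  -0.3]
25.85 [0.5922 0.128  0.0309] in tester [-167.6    1. ] [ 0.36 -0.11 -0.49] [0.19 0.69 1.77 0.   0.69 1.09]
side front 49 [-151.5 -150.9 -146.2 -139.2 -129. ]
top front 14 [-151.9 -151.2 -147.4 -133.3 -129.1]
```

The force has dropped to zero while the tray front stays at -151.5 and the finger is 4 mm clear, so it has latched. I'll retreat well away and check again.

play_rows(commands=[[-8, -6.4, 0, 0, 0, 0, 0], [-20, -16, 0, 0, 0, 0, 0], [-30, -24, 0, 0, 0, 0, 0], [-30, -24, 0, 0, 0, 0, 0], [0, 0, 40, 0, 0, 0, 0], [-30, -24, 50, 0, 0, 0, 0], [-30, -24, 40, 0, 0, 0, 0], [0, -45, 0, 0, 0, 0, 0], [0, -45, 0, 0, 0, 0, 0], [0, -45, 0, 0, 0, 0, 0], [0, 0, 0, 0, 0, 0, 0], [0, 0, 0, 0, 0, 0, 0]])

```text
time: 27.35
tcp_pos: [0.4437, -0.1251, 0.1602]
orientation: [-0.0, 0.901, -0.434, -0.0]
contact_force: [-0.6, 0.6, -0.9]
gripper_width: 0.004
```

```bash
python3 chk.py 11; python3 - <<'E'
from h import *
p=load("top11"); print([[np.round(d["box"]).tolist() for d in finder.search_frame(t,optics.camera("top"))][:1] for t in ["multimeter","flux_jar","solder_spool"]])
cv2.imwrite('pics/t11f.png',p["color"])
E
```

```text
27.45 [ 0.444  -0.1244  0.1603] in tester [-440.7 -104.2] [-1.05  0.26 -0.04] [-0.3   0.31  2.04  0.    0.79  0.6 ]
side front 125 [-151.5 -150.8 -146.6 -129.  -128.4]
top front 262 [-152.1 -150.6 -145.8 -130.3 -129. ]
top board n 46 x -128.7 -118.1 y -34.5 35.4 z med 0.0209
 tilt [-0.176 -0.023]
[[[420.0, 116.0, 453.0, 186.0]], [[365.0, 113.0, 384.0, 131.0]], [[161.0, 281.0, 188.0, 309.0]]]
```

View pics/t11f.png

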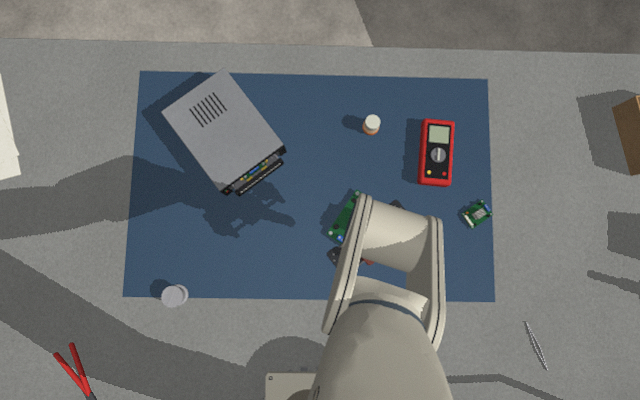

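View pics/s11.png

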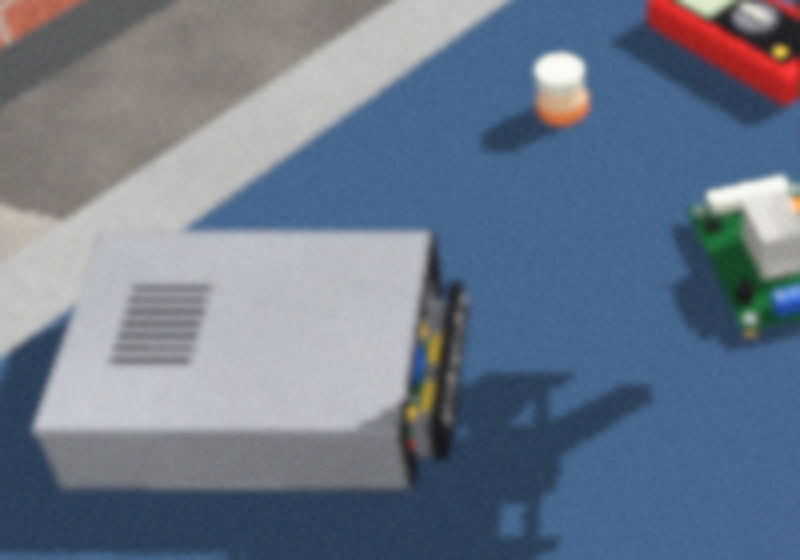

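The tray has stayed at -151.5 (about 21.5 mm proud) for over 1.5 s untouched. The board's terminal end shows in the nest at the same spacing behind the front, and the bystanders' positions are unchanged. I'll hand it in.

```bash
python3 - <<'E'
from h import *
print(order.sign_off())
E
```

```text
the job is handed in; nothing more can be done
None
```

I laid the middle-sized board in the tray's nest with its white plug towards the tester, pushed the tray in until it latched, and handed the job in at about 27.5 s. The sign-off reports no verdict, so the results below are my own checks.

- **Board in the nest:** before the push it lay level and within 0.5 mm of the nest's middle by the top camera, with the plug towards the tester.
- **Push:** I stopped at about 9.8 N along the slide, about 11.7 N in total by the wrist sensor. When I eased off, the tray came back about 8.5 mm and the force fell to zero.
- **Latch:** both cameras put the tray's front about 21.5 mm proud, the same reading before and after I withdrew the arm, 1.6 s apart.
- **Board after the push:** only its terminal end shows, about 23.5 mm behind the front against 24.7 mm before. That agrees to about 1 mm. The tilt computed from that strip (-0.18) rests on only 46 pixels near the tester's edge, so I did not rely on it. The view of the rest of the board is blocked by the tester.
- **Bystanders:** the multimeter, flux jar and solder spool are within 1–5 pixels of their starting detections. The largest difference is in the jar's box outline, and the pictures show no movement.

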